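# Zero the galvanometer, then work the two-step bridge key

## Robot

A 6-joint arm with a two-finger parallel gripper is mounted at the origin on the work surface. World frame = base frame: x ahead of the robot, y to its left, z up, the work surface at z = 0. Lengths are in m, angles in degrees, forces in N, time in s.
With the tool pointing down it reaches from about 0.375 to 0.75 m from the base axis. Payload 9 kg.
Tool frame: the origin (TCP) lies where the fingers leave the gripper's body, on its centre line; the fingertips stand 73 mm ahead of it and the grasp point (between the pads) lies 54 mm ahead of it (robot.tip_reach is the distance from the TCP to the fingertips, in m); z points along the fingers, y is the line along which they close (so a half turn about z gives the same grasp; the last joint's range is limited). The gripper opens to 85 mm and grips with 20 to 120 N. Pads are 22 mm wide; open, the fingers measure 114 mm over their backs; the gripper's body (76 mm by 85 mm) begins 54 mm behind the grasp point. The pads swing forward as they close: fully open they stand 13 mm farther back than shut.
Start: joints at [61.667, 5.964, 5.575, 89.605, 0, 77.527], TCP at [0.164, 0.577, 0.304] pointing down, gripper open.
Joint ranges: [-171.21, 171.21], [-48.23, 106.86], [-62.78, 66.21], [-105.2, 120.99], [-86.42, 89.51], [-180, 180]. Speed limits (degrees/s): [127.2, 127.2, 147.25, 180, 180, 180].

## Interface

Orientations are given as [roll, pitch, yaw] about the fixed x, y, z axes, in that order (R = Rz(yaw) Ry(pitch) Rx(roll)).
In Python, from plant import robot gives the robot as it stands. Calls block until the motion is done:
- robot.move_pose(position, orientation): joint-space move of the TCP to a pose.
- robot.line_to(position, vel=0.15, rotation=None, guard=None): straight line of the TCP; rotation=None keeps the orientation; vel is the mean speed in m/s. With guard (N) it stops when the force on the tool has changed by that much, and returns True; else False.
- robot.goto_joints(angles): joint-space move.
- robot.set_gripper(opening): finger opening in m; the grip force is fixed at half the most; returns when the fingers have stopped.
- robot.pause(seconds).
- robot.ik(position, orientation): joint angles nearest the present ones, or None.
- robot.observe(): the state.
- robot.grab_frame(name): name is "side" or "top" or "wrist"; returns the picture (420x560x3 uint8, blue, green, red); there is no depth.
- robot.get_calibration(name): a dict with "vertical_fov" (degrees; the focal length in pixels is half the picture's height over the tangent of half this angle, whatever the lens; pixels are square), "cx", "cy" (the principal point, pixels), "rvec" (rotation vector, rad) and "tvec" (3), from world to camera coordinates, as OpenCV has them. Camera axes: x right, y down, z forward; pixel columns grow to the right and rows downward; lengths in m; the calibration is good to about 2 mm. A picture is of the moment at which its call begins: read the wrist's pose just before it. get_calibration takes no time and is no camera call; for the wrist camera it gives the pose at the moment of the call.
A pose or a line that the arm cannot do raises robot.IKError and nothing moves.
- robot.job_done(): hands the job in; it is judged then, once.
The state is a dict: "time": time; "q": joint angles; "qvel": joint speeds; "joint_torque": joint torques, N m; "tool_pos": TCP position; "tcp_rot": TCP orientation; "ft_force": force on the tool from outside, world axes, zero at the start; "torque": the same for the moment, N m; "gripper_width": finger opening in m; "gripper_force": force on a finger pad.
Only numpy, scipy, OpenCV 4.12 (cv2) and the standard library are available. Lean on these libraries where they do the work, as an engineer would, in place of code of your own. Each camera call takes 0.05 s, during which the arm holds its last target. There are 200 camera calls.

## Task

Make the galvanometer and the two-step bridge key ready before the leads go on: take the red flat screwdriver from the rack, set its blade in the slotted zero screw on the galvanometer's sloping face and turn it until the needle rests on the red centre mark, then stand the screwdriver back in its own hole in the rack. Only then work the key with the fingers: press its knob down to the first contact and keep it there for a good second, press it on fully down for another second, and let it come up again. Leave the blue nut spinner, the two dry cells and the brass weight where they stand.

Things in the scene. Friction and masses are not known exactly. Their poses are not given: they have to be found in the camera images.
- meter: Orange sloping-front galvanometer, fixed, 150 wide x 140 deep x 99 mm tall without its cover. Origin under the middle of its foot; x to its back, y left of someone facing the dial, z up. The dial slopes up to the back at 40 degrees from level, from x -30, z 22 mm, over 120 mm; a clear cover lies 12 mm above it, parallel. Two terminal posts, tops at 45 mm, at x -52, y +-50 mm.
- bush_top (a point): Middle of the mouth of the round hole, 15 mm wide, that leads to the zero screw: in the flat top of a square black bush, 26 mm wide, on the face's middle line 30 mm up the slope, 0.5 mm above the clear cover. The screw head lies 4.5 mm below this mouth. Its axes are the meter's, not the face's.
- slot (a point): Zero screw: brass slotted head, 13 mm across, in that hole. The point is the middle of the head's top. x axis: along the slot; z axis: out of the face, 40 degrees from vertical, leaning to the meter's front. Slot 4 mm wide, 10.5 mm long, 5 mm deep, bevelled to 7 mm wide at the mouth. A blade in it turns it against light friction (0.035 N m); it stays where it is left.
- adjuster (a joint): Angle of the zero screw, rad: positive anticlockwise as seen looking at the face, 0 when the slot points straight up the slope. It is found at 0.6 to 1.2; range -1.3 to 1.6.
- needle (a joint): Angle of the galvanometer's black needle (75 mm long, pivoted on the zero screw's axis) from the red centre mark, rad: 0 on the mark, positive to the left (anticlockwise). It follows the zero screw: 0.3 x the adjuster angle, in the same sense.
- needle_tip (a point): Outer end of the needle, under the clear cover; on the scale. On zero it lies on the middle line of the face.
- driver_grip (a point): Red flat screwdriver, upright in the rack, loose, about 60 g. The point is the centre of its round handle, 21 mm in diameter, which reaches 37.5 mm above and below; its flat lower shoulder sits on the rack. Below it a round 6 mm shaft. z axis: up, from blade to handle; x axis: along the blade's width.
- driver_tip (a point): Tip of that screwdriver's blade, 112.5 mm below the handle's centre. The blade is 7 mm wide (x axis), 2 mm thick (y axis), 14 mm long.
- rack: Plywood rack, fixed, 70 deep (x) x 125 wide (y) x 85 mm tall. Origin under its middle. Its top board, 10 mm thick with its top at 85 mm, has two through holes of 15 mm at y +29 (red screwdriver) and y -29 mm (blue spinner); open below the board.
- rack_seat (a point): Where the handle's centre is when the screwdriver stands in its own hole: on that hole's axis, 122.5 mm above the bench. Axes as the rack's.
- key: Two-step key, fixed: brown wooden base 130 (x) x 58 x 15 mm, origin under its middle. Two brass strips, one over the other, are clamped at x +42 mm and carry a black knob at x -42 mm. Four terminal posts, tops at 38 mm, at x 12 and 52, y +-21 mm.
- knob_top (a point): Middle of the knob's top, 24 mm in diameter, 45 mm above the bench. It goes down 4 mm against 1 to 3 N until the upper strip meets the lower (first contact); then nothing moves until the push exceeds 7 N; then both strips go 4 mm more, the push rising to 10 N, to a stop on the stud (second contact, fully down). It springs back up when let go.
- key_first (a joint): Bend of the upper strip towards the lower one, rad: 0 up, 0.048 at first contact (4 mm at the knob).
- key_second (a joint): Bend of the lower strip, rad: 0 up, 0.048 fully down on the second contact (4 mm more at the knob).
- spinner: Blue nut spinner, upright in the rack's other hole, loose; same handle as the screwdriver. Origin at its lower tip, 10 mm above the bench; z up along it. Leave it alone.
- cell_a: Dry cell standing loose near the galvanometer, 33 mm in diameter, 61 mm tall. Origin under its middle.
- cell_b: Dry cell standing loose near the key, 33 mm in diameter, 61 mm tall. Origin under its middle.
- brass_weight: Brass weight of 200 g with a small knob, 38 mm in diameter, 46 mm tall, standing loose near the key. Origin under its middle.
Mind the look-alikes: they are no part of the job. Of the things shaped like the rack, the plywood one is meant.

How it is judged:
By the outcome, as a careful person would: the job done as asked, in the order asked, and still so for the second after the job is handed in, with the robot touching nothing.
It also fails if it takes over 64 s, if anything falls off the work surface, if the arm or the gripper's body presses on something with over 40 N, if the wrist force passes 120 N, or if a joint passes its speed limit or range.

## Working session

There is one attempt and no reset: what is moved stays moved. The work goes in short steps, each a Python script; the robot and the scene stay as the last script left them, time stands still between calls to the robot, and variables do not carry over. Pictures are saved under pics/ and viewed, at most 12 in all, crops included, and the job is handed in when it is done.

```bash
mkdir -p pics; ls; python3 - <<'E'
from plant import robot
import cv2
for n in("side","top"):
    cv2.imwrite(f"pics/{n}0.png",cv2.resize(robot.grab_frame(n),(800,600),interpolation=cv2.INTER_CUBIC)); print(n,robot.get_calibration(n))
print(robot.observe())
E
```

```text
pics
side {'vertical_fov': 52.69620508391492, 'cx': 284.66491322582925, 'cy': 212.56876643528196, 'rvec': array([ 2.00535184, -0.77475847,  0.42531909]), 'tvec': array([-0.40767811,  0.2918745 ,  0.53366486])}
top {'vertical_fov': 49.82784814997115, 'cx': 277.40733742619216, 'cy': 204.79441696835443, 'rvec': array([ 2.11427852, -2.17624397,  0.16146592]), 'tvec': array([0.02084989, 0.56747328, 0.95044087])}
{'time': 0.1, 'q': array([ 6.16663510e+01,  5.99378031e+00,  5.53257755e+00,  8.96052535e+01,
       -4.47184515e-04,  7.75298201e+01]), 'qvel': array([ 0.00037998, -0.10251468,  0.09969566, -0.05720749,  0.05361182,
       -0.02290047]), 'joint_torque': array([ 5.87774062e-03, -5.58206034e+01,  5.04720604e+01,  1.28607775e-02,
       -3.04522619e-04, -2.89969273e-05]), 'tool_pos': array([0.16386585, 0.57696948, 0.30322473]), 'tcp_rot': array([-1.79935015e+02, -1.39133677e-02,  1.64136523e+02]), 'ft_force': array([ 0.72610656,  0.9649068 , -0.24878232]), 'torque': array([ 0.00915145, -0.02866266, -0.03200253]), 'gripper_force': 0.0, 'gripper_width': 0.0855448760428559}
```

View pics/side0.png

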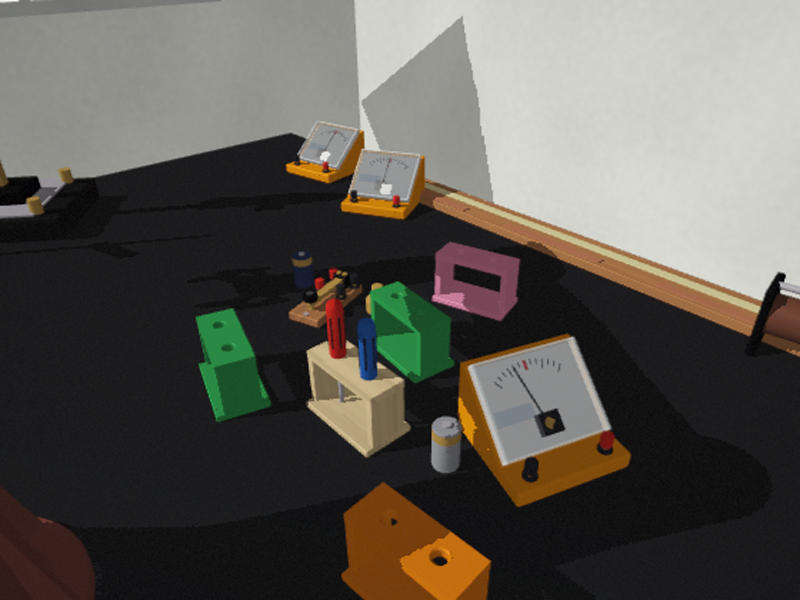

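View pics/top0.png

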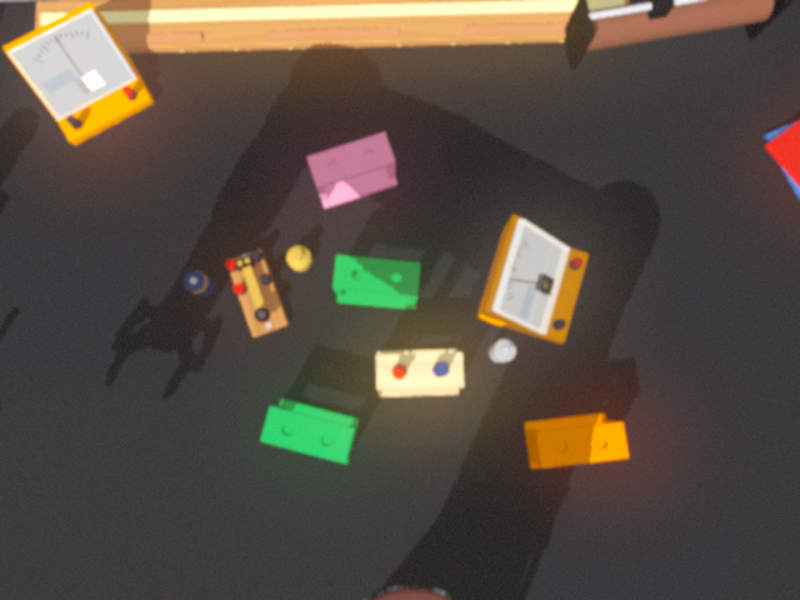

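The side and top views show these candidates for what I need (pixels in the 800x600 enlargements):

| Thing | Candidates | Choice |
|---|---|---|
| Rack | plywood at top (420,372); green at (376,281) and (310,432); pink at (352,170); orange at (578,441) | plywood |
| Driver | red handle at top (400,371), side (336,328); blue spinner at top (441,369) | red handle |
| Meter | black bush at top (545,284), side (550,422); distant ones with white bushes at top (78,75), side (383,183) and (325,150) | black-bush meter |
| Key | single one, knob at top (262,315), side (310,297) | that one |

```bash
cat > h.py <<'E'
import numpy as np, cv2
from plant import robot
from scipy.spatial.transform import Rotation as R
def cam(n,c=None):
    c=c or robot.get_calibration(n); f=210/np.tan(np.radians(c["vertical_fov"]/2))
    K=np.array([[f,0,c["cx"]],[0,f,c["cy"]],[0,0,1.]])
    return K,cv2.Rodrigues(np.array(c["rvec"]))[0],np.array(c["tvec"]).ravel(),c
def plane(C,px,z):
    K,Rm,t,_=C; d=Rm.T@np.linalg.solve(K,[px[0],px[1],1]); o=-Rm.T@t
    return o+d*(z-o[2])/d[2]
def proj(C,P):
    K,Rm,t,_=C; p=(np.atleast_2d(P)@Rm.T+t)@K.T; return p[:,:2]/p[:,2:]
def tri(obs):
    A=[];b=[]
    for C,px in obs:
        K,Rm,t,_=C; d=Rm.T@np.linalg.solve(K,[px[0],px[1],1]); d/=np.linalg.norm(d)
        M=np.eye(3)-np.outer(d,d); A.append(M); b.append(M@(-Rm.T@t))
    return np.linalg.lstsq(np.vstack(A),np.hstack(b),rcond=None)[0]
E
python3 - <<'E'
from h import *
np.set_printoptions(precision=4,suppress=True)
T,S=cam("top"),cam("side"); s=1/1.42857
print("cams",-T[1].T@T[2],-S[1].T@S[2])
for n,a,b in [("driver top",(400,371),(336,302)),("spin",(441,369),(367,322)),("bush",(545,284),(549,421)),("knob",(262,315),(310,294))]:
    print(n,tri([(T,np.array(a)*s),(S,np.array(b)*s)]))
for n,p,z in [("rackL",(376,352),.085),("rackR",(464,349),.085),("meterfootR",(588,250),.02),("meterfootL",(564,343),.02),("m back",(515,217),.099),("m back",(480,318),.02),("key",(287,326),.015),("key",(255,337),.015),("key",(230,262),.015),("cell",(503,350),.061),("weight",(299,258),.04),("cellb",(195,282),.061),("knob",(262,315),.045)]: print(n,plane(T,np.array(p)*s,z))
print(plane(T,np.array((400,371))*s,.16),plane(T,np.array((441,369))*s,.16))
C=cam("wrist");o=-C[1].T@C[2];ob=robot.observe();Rt=R.from_euler('xyz',ob['tcp_rot'],degrees=True).as_matrix()
print("wristcam in tcp",Rt.T@(o-ob['tool_pos']),Rt.T@C[1].T,C[3]['vertical_fov'],C[3]['cx'],C[3]['cy'])
E
```

```text
cams [0.4215 0.0087 1.0238] [ 0.1027 -0.5002  0.5248]
driver top [0.4441 0.0036 0.1588]
spin [ 0.4455 -0.0513  0.1568]
bush [ 0.5719 -0.2217  0.0479]
knob [0.5377 0.2116 0.0419]
rackL [0.4752 0.0366 0.085 ]
rackR [ 0.4759 -0.0911  0.085 ]
meterfootR [ 0.6306 -0.3017  0.02  ]
meterfootL [ 0.4844 -0.2537  0.02  ]
m back [ 0.6668 -0.1734  0.099 ]
m back [ 0.5272 -0.1252  0.02  ]
key [0.5239 0.1771 0.015 ]
key [0.5081 0.2271 0.015 ]
key [0.6286 0.2673 0.015 ]
cell [ 0.4741 -0.1516  0.061 ]
weight [0.6267 0.1539 0.04  ]
cellb [0.5899 0.3081 0.061 ]
knob [0.5388 0.2101 0.045 ]
[0.4448 0.0031 0.16  ] [ 0.4459 -0.0514  0.16  ]
wristcam in tcp [ 0.0785  0.0015 -0.0697] [[-0.0006 -0.9514 -0.3079]
 [ 1.     -0.0003 -0.001 ]
 [ 0.0009 -0.3079  0.9514]] 59.69783686623028 280.42263055515286 207.4391679605936
```

```bash
cat >> h.py <<'E'
def meter_frame(yaw,bush):
    Rm=R.from_euler('z',yaw,degrees=True).as_matrix(); a=np.radians(40)
    up=Rm@[np.cos(a),0,np.sin(a)]; n=Rm@[-np.sin(a),0,np.cos(a)]; left=Rm@[0,1,0]
    return up,left,n   # up slope, left, normal
def tool_rot(up,left,n,phi):
    """tool z=-n, tool x at angle phi (rad, anticlockwise seen on face, 0 = up slope)"""
    x=np.cos(phi)*up+np.sin(phi)*left; z=-n; return R.from_matrix(np.c_[x,np.cross(z,x),z]).as_euler('xyz',degrees=True)
E
python3 - <<'E'
from h import *
np.set_printoptions(precision=4,suppress=True)
b=np.array([.572,-.222,.0509]); up,left,n=meter_frame(72,b)
for d in range(-180,180,30):
    print(d,[None if q is None else np.round(q[3:],0) for q in [robot.ik(b+n*(.1665+h),tool_rot(up,left,n,np.radians(d))) for h in (-.008,.05)]])
for y in (0,90,-90,180): print(y,robot.ik([.4448,.0031,.24],[180,0,y]),robot.ik([.4448,.0031,.1765],[180,0,y]))
# look at driver
x,y=.4448,.0031
robot.move_pose([x-.02,y,.27],[180,0,0])
C=cam("wrist");im=robot.grab_frame("wrist");cv2.imwrite("pics/w1.png",cv2.resize(im,(800,600)))
print(proj(C,[[x,y,.16],[.4455,-.0514,.16]])*1.42857); import pickle; pickle.dump(C[3],open("w1.pkl","wb"))
print(robot.observe()['time'],robot.observe()['tool_pos'])
E
```

```text
-180 [array([ 100.,   31., -133.]), array([ 107.,   30., -136.])]
-150 [array([ 100.,   31., -163.]), array([ 107.,   30., -166.])]
-120 [array([100.,  31., 167.]), array([107.,  30., 164.])]
-90 [array([100.,  31., 137.]), array([107.,  30., 134.])]
-60 [array([100.,  31., 107.]), array([107.,  30., 104.])]
-30 [array([100.,  31.,  77.]), array([107.,  30.,  74.])]
0 [array([100.,  31.,  47.]), array([107.,  30.,  44.])]
30 [array([100.,  31.,  17.]), array([107.,  30.,  14.])]
60 [array([100.,  31., -13.]), array([107.,  30., -16.])]
90 [array([100.,  31., -43.]), array([107.,  30., -46.])]
120 [array([100.,  31., -73.]), array([107.,  30., -76.])]
150 [array([ 100.,   31., -103.]), array([ 107.,   30., -106.])]
0 [-16.5401 -22.1057 -26.7498  85.356    0.     163.4599] [-16.5401 -21.4181 -32.8196  78.5985   0.     163.4599]
90 [-16.5401 -22.1057 -26.7498  85.356    0.      73.4599] [-16.5401 -21.4181 -32.8196  78.5985   0.      73.4599]
-90 [ -16.5401  -22.1057  -26.7498   85.356     0.     -106.5401] [ -16.5401  -21.4181  -32.8196   78.5985    0.     -106.5401]
180 [-16.5401 -22.1057 -26.7498  85.356    0.     -16.5401] [-16.5401 -21.4181 -32.8196  78.5985   0.     -16.5401]
[[405.4186 300.219 ]
 [555.9823 298.4536]]
2.4083 [0.4249 0.0036 0.2701]
```

View pics/w1.png

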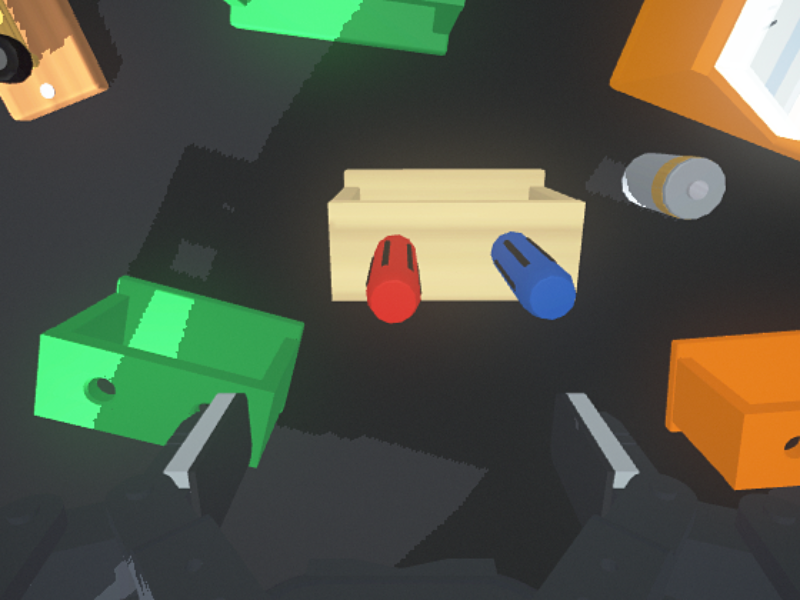

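The wrist view shows the red handle's top at (393,301), the blue one's at (552,297), and the plywood top board's corners at (328,203), (585,202), (580,300) and (332,300). That is the plywood rack with the red driver, so the choice holds.

```bash
python3 - <<'E'
from h import *; import pickle
np.set_printoptions(precision=4,suppress=True)
C=cam("wrist",pickle.load(open("w1.pkl","rb"))); s=.7
c=np.array([plane(C,np.array(p)*s,.085) for p in [(328,203),(585,202),(580,300),(332,300)]]); print(c,c.mean(0))
r=plane(C,np.array((393,301))*s,.16);b=plane(C,np.array((552,297))*s,.16); print(r,b,np.linalg.norm(r-b))
E
```

```text
[[ 0.4696  0.0399  0.085 ]
 [ 0.4702 -0.0845  0.085 ]
 [ 0.4203 -0.0874  0.085 ]
 [ 0.4202  0.04    0.085 ]] [ 0.4451 -0.023   0.085 ]
[0.4445 0.0076 0.16  ] [ 0.4461 -0.0499  0.16  ] 0.05752930729554552
```

```bash
python3 - <<'E'
from h import *
np.set_printoptions(precision=4,suppress=True)
x,y=.4447,.007
robot.set_gripper(.05)
robot.move_pose([x,y,.25],[180,0,90])
robot.line_to([x,y,.1775],vel=.1)
robot.set_gripper(.01); robot.pause(.2)
o=robot.observe(); print(o['gripper_width'],o['gripper_force'],o['time'],o['ft_force'])
robot.line_to([x,y,.34],vel=.2)
o=robot.observe(); print(o['gripper_width'],o['gripper_force'],o['time'],o['ft_force'],o['tool_pos'])
S=cam("side"); c=-S[1].T@S[2]; ax=S[1][2]
for d in (.25,.3,.35,.4,.45):
    p=c+ax*d; print(d,p,robot.ik(p+[0,0,.1665],[180,0,90]))
E
```

```text
0.019723552179764334 58.41115951538086 5.6833 [-0.6358 -0.5112  5.4257]
0.019696911262815215 58.513131737709045 6.65 [ 0.0394 -0.0571 -0.5344] [0.4444 0.0071 0.3388]
0.25 [ 0.2448 -0.3413  0.3943] [-72.3203 -10.7084  17.7892 118.4977   0.      17.6797]
0.3 [ 0.2732 -0.3095  0.3682] [-66.8559 -14.347   11.5287 115.8757   0.      23.1441]
0.35 [ 0.3017 -0.2777  0.3421] [-61.0579 -17.035    6.2448 113.2798   0.      28.9421]
0.4 [ 0.3301 -0.2459  0.316 ] [-55.0374 -18.7912   1.8277 110.6188   0.      34.9626]
0.45 [ 0.3585 -0.2141  0.2899] [-48.9275 -19.6187  -1.7806 107.838    0.      41.0725]
```

```bash
python3 - <<'E'
from h import *; import pickle
np.set_printoptions(precision=4,suppress=True)
S=cam("side"); c=-S[1].T@S[2]; ax=S[1][2]; p=c+ax*.25
T=[];yaws=[30,60,90,120,150]
for yw in yaws[:]:
    robot.move_pose(p+[0,0,.1665],[180,0,yw]); robot.pause(.1)
    o=robot.observe(); Rt=R.from_euler('xyz',o['tcp_rot'],degrees=True).as_matrix()
    im=robot.grab_frame("side"); tip=o['tool_pos']+Rt@[0,0,.1665]
    u=proj(S,tip)[0]; iu=np.round(u).astype(int); cr=im[iu[1]-55:iu[1]+20,iu[0]-20:iu[0]+20]
    cr=cv2.resize(cr,None,fx=4,fy=4,interpolation=cv2.INTER_CUBIC); T.append(cr); print(yw,u,o['tcp_rot'],o['time'])
    np.save(f"b{yw}.npy",im)
cv2.imwrite("pics/blade.png",np.hstack(T))
E
```

```text
30 [284.7574 212.2982] [-179.9758   -0.0121   30.0991] 8.425
60 [284.6899 212.4639] [-179.9994   -0.0033   59.8765] 9.1417
90 [284.6495 212.5983] [-179.999    -0.0024   89.8339] 9.8583
120 [284.6746 212.5711] [-179.9983    0.001   119.8348] 10.575
150 [284.6813 212.5622] [-179.9974    0.0022  149.8305] 11.2917
```

View pics/blade.png

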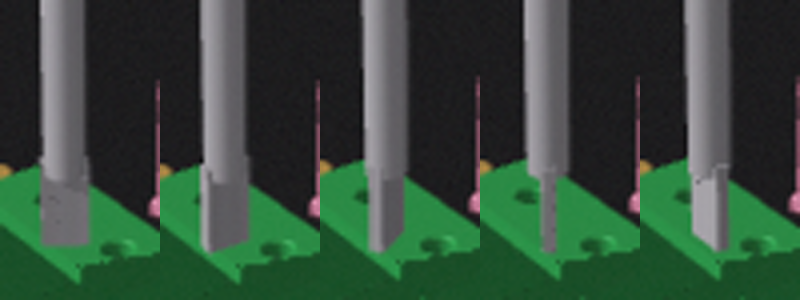

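The blade montage shows it full-on at tool yaw 30 and edge-on at about yaw 119. The blade is therefore about 71° clockwise of tool x, and the driver sits straight in the grip.

```bash
python3 - <<'E'
from h import *; import pickle
np.set_printoptions(precision=4,suppress=True)
b=np.array([.572,-.222,.0509]); up,left,n=meter_frame(72,b)
robot.move_pose(b+n*(.1665+.10),tool_rot(up,left,n,np.radians(122)))
robot.line_to(b+n*(.1665+.05),vel=.1); robot.pause(.2)
C=cam("wrist");o=robot.observe();im=robot.grab_frame("wrist");cv2.imwrite("pics/w2.png",cv2.resize(im,(800,600),interpolation=cv2.INTER_CUBIC));pickle.dump((C[3],o),open("w2.pkl","wb"))
sd=robot.grab_frame("side"); np.save("s2.npy",sd)
print(o['time'],o['tool_pos'],proj(C,[b,b+n*.05])/.7)
E
```

```text
13.7083 [ 0.529  -0.355   0.2173] [[400.5749 271.7697]
 [400.3128 299.4321]]
```

View pics/w2.png

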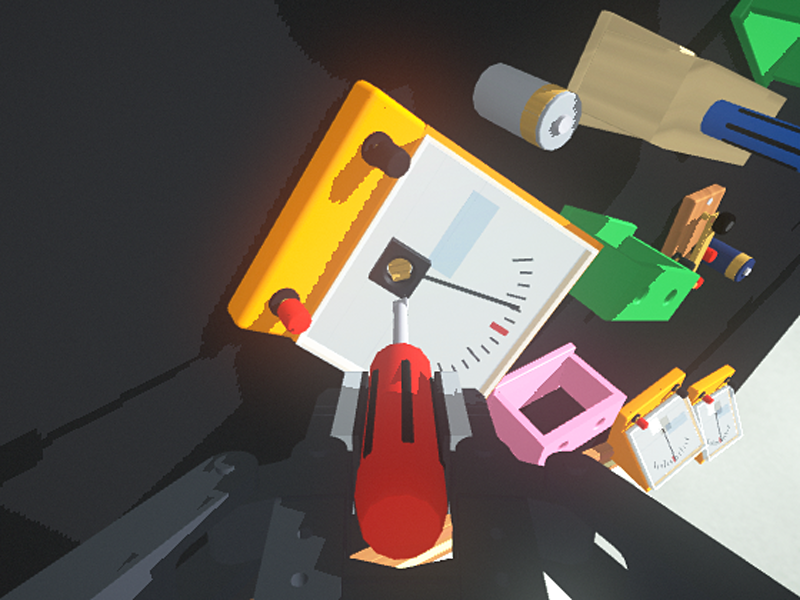

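The wrist view shows the blade tip at (401,299), as predicted, the bush mouth near (401,268), the needle from there to (517,307), and the red mark at (499,327). I'll enlarge it.

```bash
python3 - <<'E'
import cv2,numpy as np
im=cv2.imread("pics/w2.png"); im=cv2.resize(im,(560,420),interpolation=cv2.INTER_AREA)
cv2.imwrite("pics/w2c.png",cv2.resize(im[150:246,246:374],None,fx=6.25,fy=6.25,interpolation=cv2.INTER_CUBIC))
E
```

```text
(no output)
```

View pics/w2c.png

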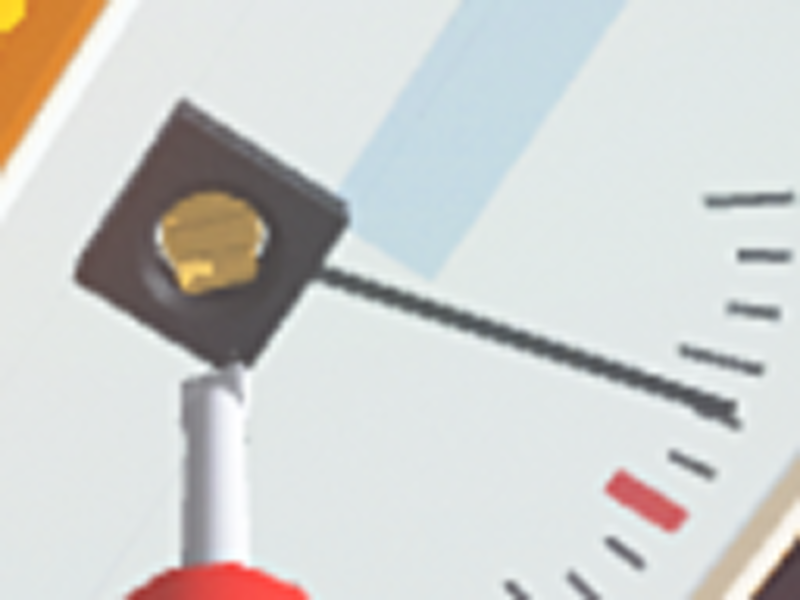

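```bash
cat >> h.py <<'E'
def onface(C,px,P0,n,d=0):
    K,Rm,t,_=C; r=Rm.T@np.linalg.solve(K,[px[0],px[1],1]); o=-Rm.T@t
    return o+r*(((P0+n*d-o)@n)/(r@n))
E
python3 - <<'E'
from h import *; import pickle
np.set_printoptions(precision=4,suppress=True)
cal,o=pickle.load(open("w2.pkl","rb")); C=cam("wrist",cal)
b=np.array([.572,-.222,.0509]); up,left,n=meter_frame(72,b)
f=lambda x,y:np.array([246+x/6.25,150+y/6.25]); g=lambda x,y:np.array([x,y])*.7
ang=lambda v:np.degrees(np.arctan2(v@left,v@up))
q=[onface(C,f(*p),b,n) for p in [(180,112),(342,220),(240,370),(77,275)]]
for i in range(4): v=q[(i+1)%4]-q[i]; print("edge",np.linalg.norm(v),ang(v))
B=np.mean(q,0); print("bush ctr",B,"hole",plane(C,f(208,240),.0509),plane(C,f(210,244),.0509))
v=onface(C,g(600,248),b,n)-onface(C,g(428,135),b,n); print("cover edge",ang(v),np.linalg.norm(v))
for d in(-12.5,-6,0):
    N0,N1=[onface(C,f(*p),b,n,d*1e-3) for p in((325,275),(735,412))]; M=onface(C,f(645,501),b,n,-.0125)
    print(d,"needle",ang(N1-N0),"tip rel",(N1-B)@up*1e3,(N1-B)@left*1e3,"mark",ang(M-B),(M-B)@up*1e3,(M-B)@left*1e3)
S0,S1=[onface(C,f(*p),b,n,-.0045) for p in((165,243),(252,220))]; print("slot",ang(S1-S0))
print("tip image px",proj(C,o['tool_pos']+R.from_euler('xyz',o['tcp_rot'],degrees=True).as_matrix()@[0,0,.1675]),f(228,372))
E
```

```text
edge 0.02516717031749937 -2.145796124382176
edge 0.024212687803554886 -90.69256433256614
edge 0.024884587596141292 -179.42712811444736
edge 0.025402057811572287 89.94026060311967
bush ctr [ 0.5715 -0.2226  0.0503] hole [ 0.5702 -0.2239  0.0509] [ 0.5708 -0.2233  0.0509]
cover edge 0.15483282098489318 0.11415494108291933
-12.5 needle 13.001376146082487 tip rel 75.86899575702559 15.441486095957496 mark -1.5240409791040364 72.97590583274595 -1.9415829512458571
-6 needle 13.001376146082452 tip rel 73.35314564308548 16.545536494980485 mark -1.5240409791040364 72.97590583274595 -1.9415829512458571
0 needle 13.00137614608244 tip rel 71.03082246098697 17.564659940232474 mark -1.5240409791040364 72.97590583274595 -1.9415829512458571
slot 47.31569907850226
tip image px [[279.7039 209.7729]] [282.48 209.52]
```

```bash
cat >> h.py <<'E'
B=np.array([.571,-.2232,.0509]); UP,LEFT,N=meter_frame(71.7,B)
def face_rot(deg): return tool_rot(UP,LEFT,N,np.radians(deg))
E
python3 - <<'E'
from h import *; import pickle
np.set_printoptions(precision=4,suppress=True)
rot=face_rot(116.8)
robot.line_to(B+N*(.1675+.005),vel=.06,rotation=rot); robot.pause(.2)
C=cam("wrist");o=robot.observe();im=robot.grab_frame("wrist");print(proj(C,B))
hit=robot.line_to(B+N*(.1675-.009),vel=.02,guard=8); robot.pause(.2)
o=robot.observe(); im2=robot.grab_frame("wrist"); pickle.dump((cam("wrist")[3],im2),open("w3.pkl","wb"))
d=o['tool_pos']-B; print(hit,"depth",d@N-.1675,"lat",d@UP,d@LEFT,o['ft_force'],o['gripper_width'],o['time'])
print(o['ft_force']@N)
E2=[cv2.resize(i[150:246,246:374],None,fx=3.1,fy=3.1,interpolation=cv2.INTER_CUBIC) for i in(im,im2)]
cv2.imwrite("pics/w3.png",np.hstack(E2))
E
```

```text
[[279.9411 207.1973]]
True depth -0.008588836164808239 lat -0.00011269346634819322 9.772313006190317e-05 [-1.7363 -2.8302  4.97  ] 0.02010861094941163 15.8167
5.884889370388505
```

View pics/w3.png

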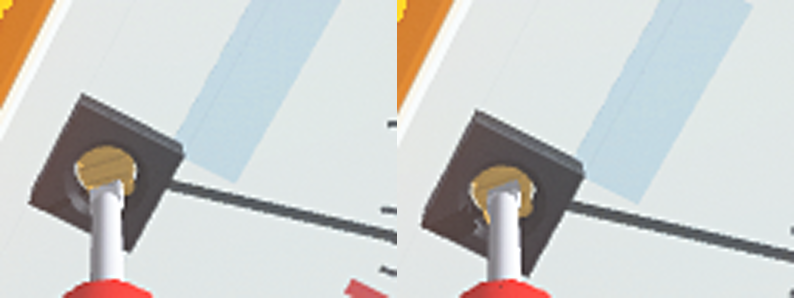

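```bash
cat >> h.py <<'E'
def rectify(C,im,d,s=5,dist=None):
    """face picture at s px/mm; 45 mm left..45 right, 85 up..-5"""
    w,h=90*s,90*s; c=[(45,85),(-45,85),(-45,-5),(45,-5)]  # left,up mm
    P=np.array([B+N*d+LEFT*l*1e-3+UP*u*1e-3 for l,u in c])
    H=cv2.getPerspectiveTransform(proj(C,P).astype(np.float32),np.float32([(0,0),(w,0),(w,h),(0,h)]))
    return cv2.warpPerspective(im,H,(w,h),flags=cv2.INTER_CUBIC)
def needle(C,im,d=-.008,s=5):
    r=rectify(C,im,d,s); g=r.max(2).astype(float); pts=[]
    for u in np.arange(28,62,.5):
        row=g[int((85-u)*s)]; bg=np.median(row); lim=slice(int((45-.4*u-3)*s),int((45+.4*u+3)*s)); x=row[lim]
        k=np.argmin(x)
        if x[k]<.6*bg:
            wts=np.clip(.8*bg-x[max(0,k-10):k+11],0,None); pts.append((u,45-(lim.start+max(0,k-10)+(wts*np.arange(len(wts))).sum()/wts.sum())/s))
    pts=np.array(pts)
    if len(pts)<10: return None
    p=np.polyfit(pts[:,0],pts[:,1],1)
    for _ in range(3):
        e=abs(pts[:,1]-np.polyval(p,pts[:,0])); pts=pts[e<max(.4,2*np.median(e))]; p=np.polyfit(pts[:,0],pts[:,1],1)
    return np.degrees(np.arctan(p[0])),p[1],len(pts)
def mark(C,im,s=5):
    r=rectify(C,im,-.0125,s).astype(int); m=(r[...,2]-np.maximum(r[...,1],r[...,0])>50)&(np.arange(r.shape[0])[:,None]<30*s)
    y,x=np.nonzero(m)
    return (45-x.mean()/s,85-y.mean()/s,len(x)) if len(x) else None
E
python3 - <<'E'
from h import *; import pickle
np.set_printoptions(precision=4,suppress=True)
im=cv2.resize(cv2.imread("pics/w2.png"),(560,420),interpolation=cv2.INTER_AREA);C=cam("wrist",pickle.load(open("w2.pkl","rb"))[0]); print(needle(C,im),mark(C,im))
cal,im=pickle.load(open("w3.pkl","rb"));C=cam("wrist",cal); print(needle(C,im),mark(C,im))
P=B+N*(.1675-.0080)
robot.line_to(P,vel=.02)
for a in (106.8,96.8,86.8):
    robot.line_to(P,rotation=face_rot(a),vel=.05); robot.pause(.15)
    C=cam("wrist");im=robot.grab_frame("wrist");o=robot.observe(); print(a,needle(C,im),mark(C,im),o['torque'],o['ft_force'],o['time'])
pickle.dump((C[3],im),open("w4.pkl","wb"))
E
```

```text
(np.float64(13.26557594079724), np.float64(-0.6193412648861348), 68) (np.float64(-1.5237147595356504), np.float64(72.38308457711443), 1206)
(np.float64(13.208059593506013), np.float64(-0.45812363395082567), 54) (np.float64(-1.5060457516339838), np.float64(72.43006535947713), 1224)
106.8 (np.float64(13.270319350744805), np.float64(-0.5060862879221661), 68) (np.float64(-1.5500810372771454), np.float64(72.39773095623987), 1234) [-0.66    0.2219 -0.0043] [ 1.0117  0.0349 -0.7372] 16.6417
96.8 (np.float64(13.216274599296192), np.float64(-0.46173485795447067), 68) (np.float64(-1.5484823625922886), np.float64(72.34273995077933), 1219) [-0.6659  0.2636  0.0255] [ 0.6168  0.0089 -1.2332] 17.1667
86.8 (np.float64(13.225252329623396), np.float64(-0.48314084229020804), 68) (np.float64(-1.567581475128648), np.float64(72.34322469982847), 1166) [-0.7048  0.2977  0.0549] [-1.0456 -0.5977 -1.8762] 17.6917
```

```bash
python3 - <<'E'
from h import *; import pickle
np.set_printoptions(precision=4,suppress=True)
P=B+N*(.1675-.0080)
for a in (78,70):
    robot.line_to(P,rotation=face_rot(a),vel=.05); robot.pause(.15)
    C=cam("wrist");im=robot.grab_frame("wrist");o=robot.observe(); print(a,needle(C,im),mark(C,im),o['torque'],o['ft_force'],o['torque']@N,o['time'],o['gripper_width'])
pickle.dump((C[3],im),open("w4.pkl","wb"))
u=proj(C,B)[0].astype(int);print(u)
sd=robot.grab_frame("side");S=cam("side");v=proj(S,B)[0].astype(int);print(v)
a=cv2.resize(im[u[1]-30:u[1]+40,u[0]-35:u[0]+35],(490,490),interpolation=cv2.INTER_CUBIC)
b=cv2.resize(sd[v[1]-45:v[1]+25,v[0]-49:v[0]+21],(300,300),interpolation=cv2.INTER_CUBIC);b=cv2.copyMakeBorder(b,0,190,0,0,cv2.BORDER_CONSTANT)
cv2.imwrite("pics/w4.png",np.hstack([a,b]))
E
```

```text
78 (np.float64(13.223182683812619), np.float64(-0.4968146551040271), 68) (np.float64(-1.5593537414965937), np.float64(72.31496598639455), 1176) [-0.6334  0.2263  0.0361] [-0.2777  0.0413 -0.0578] 0.01739814879520133 18.1917 0.019988850966022313
70 (np.float64(12.435884170924805), np.float64(-0.45657206946046974), 68) (np.float64(-1.5492116182572602), np.float64(72.28049792531121), 1205) [-0.7438  0.1666  0.0399] [ 0.6933  0.8239 -0.3914] 0.07897171189832744 18.6833 0.01952673927496488
[279 214]
[386 293]
```

View pics/w4.png

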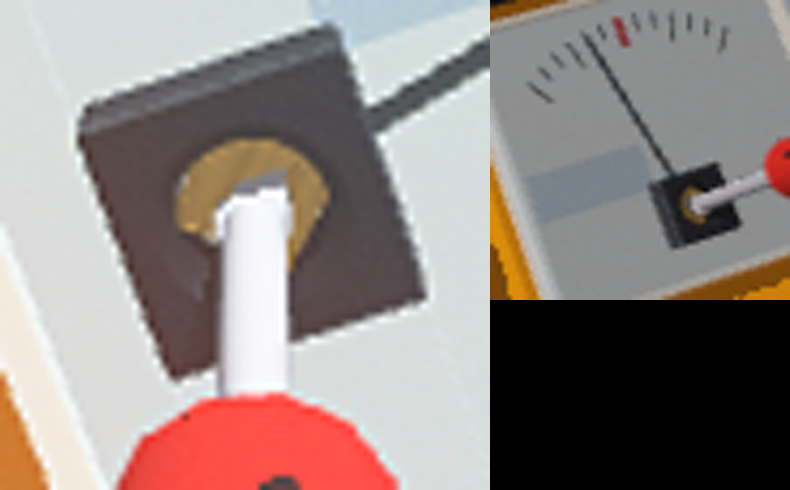

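The blade is in the slot and has begun to drag the screw, so I keep turning with feedback from the needle.

```bash
python3 - <<'E'
from h import *; import pickle
np.set_printoptions(precision=4,suppress=True)
P=B+N*(.1675-.0080); a=70; Z=-.85; last=12.44
for i in range(9):
    rem=(last-Z)/.3
    if abs(rem)<.6: break
    if rem<0: print("overshoot"); break
    a-= min(20,.8*rem) if rem>6 else rem
    robot.line_to(P,rotation=face_rot(a),vel=.05); robot.pause(.15)
    C=cam("wrist");im=robot.grab_frame("wrist");o=robot.observe(); nd=needle(C,im);mk=mark(C,im); print(np.round(a,2),nd,mk,o['torque']@N,o['time'])
    if nd: last=nd[0]
    if mk and nd: Z=np.degrees(np.arctan((mk[0]+.48)/mk[1]))
pickle.dump((C[3],im),open("w5.pkl","wb")); np.save("s5.npy",robot.grab_frame("side"))
r=rectify(C,im,-.0105,6); cv2.imwrite("pics/r5.png",r)
E
```

```text
50 (np.float64(7.265131672038024), np.float64(-0.49208524751087945), 68) (np.float64(-1.5400329489291593), np.float64(72.17973640856673), 1214) 0.0033792696296976177 19.4333
30 (np.float64(1.8940040090204375), np.float64(-0.5810625482398664), 68) (np.float64(-1.8046277665996016), np.float64(72.40382293762576), 994) 0.01745254347165659 20.1333
22.15 (np.float64(-0.2749491571732157), np.float64(-0.6023203514486829), 68) (np.float64(-1.3193600000000032), np.float64(73.49952), 625) 0.024282393592785556 20.6167
20.89 (np.float64(-0.4784355312392206), np.float64(-0.6296842936376981), 68) (np.float64(-0.9334488734835347), np.float64(73.75181975736568), 577) 0.021224992408762022 21.0667
```

View pics/r5.png

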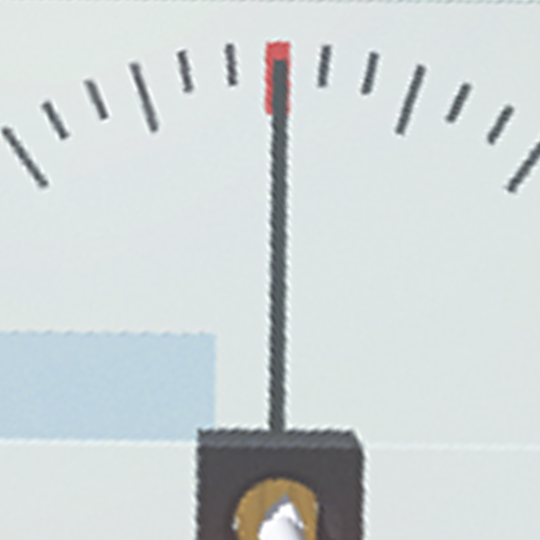

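The rectified dial shows the needle on the red mark, tip at x≈280 against a mark centre of 278. I back off within the slot's play, withdraw, re-check the needle and return the driver to its hole.

```bash
python3 - <<'E'
from h import *; import pickle
np.set_printoptions(precision=4,suppress=True)
P=B+N*(.1675-.0080)
robot.line_to(P,rotation=face_rot(33),vel=.05)
robot.line_to(B+N*.23,vel=.1); robot.pause(.1)
C=cam("wrist");im=robot.grab_frame("wrist"); print(needle(C,im),mark(C,im)); r=rectify(C,im,-.0105,6)
robot.line_to(B+N*.28,vel=.2)
x,y=.4447,.007
robot.move_pose([x,y,.36],[180,0,90]); robot.line_to([x,y,.30],vel=.15); robot.pause(.15)
S=cam("side"); im=robot.grab_frame("side"); v=proj(S,[x,y,.085])[0].astype(int); c=cv2.resize(im[v[1]-60:v[1]+30,v[0]-45:v[0]+45],(540,540),interpolation=cv2.INTER_CUBIC)
o=robot.observe();print(o['time'],o['tool_pos'],o['gripper_width'])
cv2.imwrite("pics/r6.png",cv2.resize(np.hstack([r,c]),(800,400)))
E
```

```text
(np.float64(-0.4555059250202154), np.float64(-0.7225591150382059), 68) (np.float64(-0.863216266173751), np.float64(73.66173752310536), 541)
25.0667 [0.4452 0.0068 0.3012] 0.02000578378020826
```

View pics/r6.png

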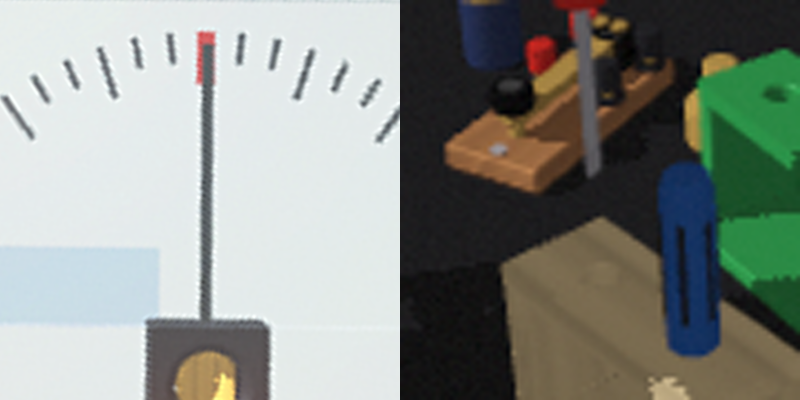

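```bash
python3 - <<'E'
from h import *; import pickle
np.set_printoptions(precision=4,suppress=True)
x,y=.4447,.007
robot.line_to([x,y,.20],vel=.12)
print(robot.line_to([x,y,.1765],vel=.03,guard=4)); o=robot.observe(); print(o['tool_pos'],o['ft_force'])
robot.set_gripper(.05); robot.pause(.2); robot.line_to([x,y,.25],vel=.15)
k=np.array([.538,.211])
robot.move_pose([k[0]-.02,k[1],.22],[180,0,0]); robot.pause(.1)
C=cam("wrist");im=robot.grab_frame("wrist");pickle.dump((C[3],im),open("w7.pkl","wb"));print(proj(C,[*k,.045]))
robot.set_gripper(0)
sd=robot.grab_frame("side");S=cam("side");v=proj(S,[x,y,.085])[0].astype(int);c=cv2.resize(sd[v[1]-60:v[1]+40,v[0]-45:v[0]+55],(400,400),interpolation=cv2.INTER_CUBIC)
u=proj(C,[*k,.045])[0].astype(int);a=cv2.resize(im[u[1]-50:u[1]+50,u[0]-50:u[0]+50],(400,400),interpolation=cv2.INTER_CUBIC);print(u,robot.observe()['time'],robot.tip_reach)
cv2.imwrite("pics/r7.png",np.hstack([a,c]))
E
```

```text
True
[0.4445 0.0071 0.1782] [-0.5013  0.458   4.7236]
[[281.9913 180.4002]]
[281 180] 32.2667 0.0726
```

View pics/r7.png

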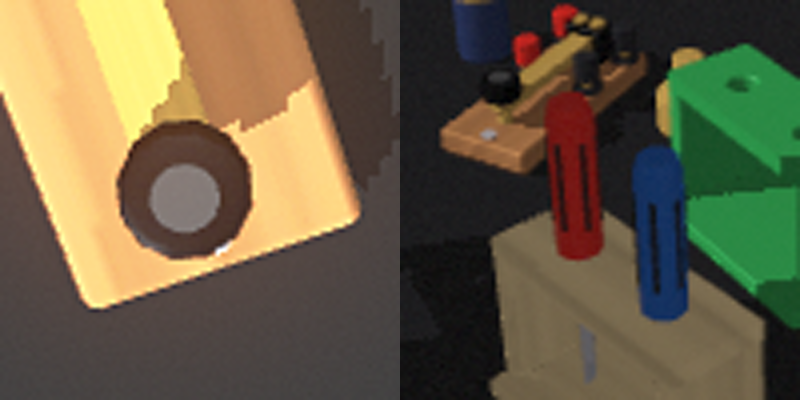

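The red driver stands seated in its own hole beside the blue one. The knob's top is at crop (185,198), about 3 mm from my first estimate.

```bash
python3 - <<'E'
from h import *; import pickle
np.set_printoptions(precision=4,suppress=True)
C=cam("wrist",pickle.load(open("w7.pkl","rb"))[0]); k=plane(C,(277.25,179.5),.045)[:2]; print(k)
t=robot.tip_reach
robot.move_pose([*k,.045+t+.02],[180,0,0]); robot.pause(.3); f0=robot.observe()['ft_force'][2]
st=lambda s:(lambda o:print(s,"tip z",o['tool_pos'][2]-t,"F",o['ft_force'][2]-f0,"t",o['time'],o['gripper_width']))(robot.observe())
robot.line_to([*k,.045+t+.004],vel=.05); st("above")
print(robot.line_to([*k,.034+t],vel=.005,guard=4.3)); st("hit")
for _ in range(4): robot.pause(.1); st("h")
E
```

```text
[0.5386 0.2143]
above tip z 0.04841922893745097 F 0.6240752164374256 t 33.4667 -0.0004220583958856796
True
hit tip z 0.04131124392393043 F 3.974306370103914 t 35.075 -4.157561876860554e-05
h tip z 0.04128328930598116 F 3.4528291346623563 t 35.175 -0.00031618845178331
h tip z 0.04128462735254301 F 3.690275188432725 t 35.275 -0.00010413512687872689
h tip z 0.04124888440885416 F 4.843944528375602 t 35.375 -0.00019807980585367043
h tip z 0.041226341889225665 F 2.875332439796144 t 35.475 1.4917197017900639e-06
```

```bash
python3 - <<'E'
from h import *
t=robot.tip_reach; o=robot.observe(); p=np.array(o['tool_pos']); f0=.2
def mean():
    v=[]
    for _ in range(8): robot.pause(.03); o=robot.observe(); v.append((o['ft_force'][2],o['tool_pos'][2]-t))
    return np.mean(v,0)
m=mean(); print(m,p); z=p[2]
for i in range(6):
    if m[0]>4.6: break
    z-=.0001; robot.line_to([p[0],p[1],z],vel=.01); m=mean(); print(z-t,m)
print(robot.observe()['time'])
E
```

```text
[4.12757587 0.04119972] [0.53832311 0.21416776 0.11382634]
0.04112634188922566 [5.14668902 0.04115247]
36.2583
```

The stiffness jumped by about 1 N for 0.1 mm, so the key is on the first contact. I hold there, then press fully down, hold and release.

```bash
python3 - <<'E'
from h import *
t=robot.tip_reach; o=robot.observe(); p=np.array(o['tool_pos'])
def st(s): o=robot.observe(); print(s,round(o['tool_pos'][2]-t,5),round(o['ft_force'][2],2),round(o['time'],2))
for _ in range(6): robot.pause(.25); st("first")
print(robot.line_to([p[0],p[1],.033+t],vel=.008,guard=10)); st("down")
for _ in range(6): robot.pause(.25); st("full")
robot.line_to([p[0],p[1],.06+t],vel=.03); st("up"); robot.line_to([p[0],p[1],.22],vel=.15); robot.pause(.3)
a=robot.grab_frame("side"); S=cam("side")
def crop(P,h,w=400):
    v=proj(S,P)[0].astype(int); return cv2.resize(a[v[1]-h:v[1]+h,v[0]-h:v[0]+h],(w,w),interpolation=cv2.INTER_CUBIC)
cv2.imwrite("pics/fin.png",np.hstack([crop([.5,.1,.08],70),crop(B+UP*.035,50)])); st("end")
E
```

```text
first 0.04114 4.83 36.51
first 0.04114 4.76 36.76
first 0.04115 4.84 37.01
first 0.04116 5.21 37.26
first 0.04116 5.71 37.51
first 0.04113 4.88 37.76
True
down 0.03706 10.91 38.43
full 0.03724 10.4 38.68
full 0.03723 10.29 38.93
full 0.03723 10.53 39.18
full 0.03724 10.96 39.43
full 0.03725 10.85 39.68
full 0.03723 9.95 39.93
up 0.05973 -0.81 40.85
end 0.14681 -0.45 41.93
```

View pics/fin.png

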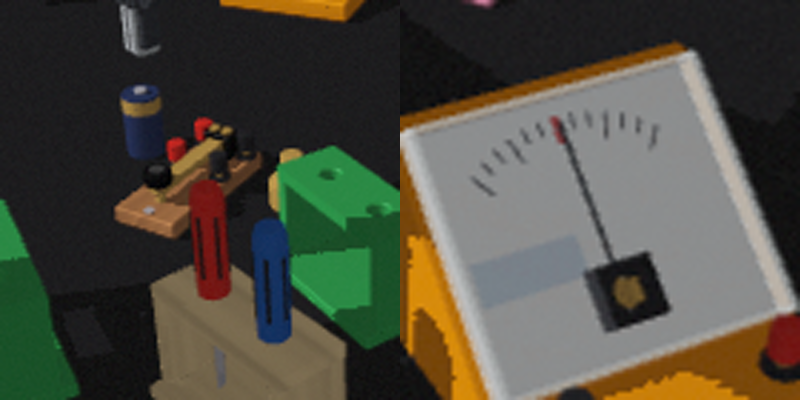

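```bash
python3 -c "
from plant import robot
print(robot.job_done())"
```

```text
the job is handed in; nothing more can be done
None
```

I handed the job in at about 42 s on the robot clock. The needle rests on the red mark to within about 0.2°, the red screwdriver is back in its own hole, and the key was held about 2 s at first contact and 1.5 s fully down (about 10.5 N) before release; I saw no sign that the nut spinner, cells or weight moved.

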